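# Find the socket that fits the loose manifold nut and tighten it

### The arm

A 6-joint arm with a two-finger parallel gripper is mounted at the origin on a cart in front of the work surface, level with it; the furniture and walls round the work are solid. World frame = base frame: x ahead of the robot, y to its left, z up, the work surface at z = 0. Lengths are in m, angles in rad, forces in N, time in s.
With the tool pointing down it reaches from about 0.35 to 0.975 m from the base axis. Payload 4.9 kg.
Tool frame: the origin (TCP) lies at the very end of the fingers, on their centre line; the grasp point (between the pads) lies 19 mm behind it; z points along the fingers, y is the line along which they close (so a half turn about z gives the same grasp; the last joint's range is limited). The gripper opens to 85 mm and grips with 20 to 120 N. Pads are 22 mm wide; open, the fingers measure 114 mm over their backs; the gripper's body (76 mm by 85 mm) begins 54 mm behind the grasp point. The pads swing forward as they close: fully open they stand 13 mm farther back than shut.
Start: joints at [1.002, 0.053, 1.613, -0, 1.476, -0.119], TCP at [0.272, 0.563, 0.194] pointing down, gripper open.
Joint ranges: [-3.01, 3.01], [-1.01, 2.22], [0.06, 2.58], [-1.02, 4.17], [0.09, 2.62], [-3.14, 3.14]. Speed limits (rad/s): [2.57, 2.57, 3.14, 3.14, 3.14, 3.14].

### API

Orientations are given as a unit quaternion [w, x, y, z].
In Python, from plant import * gives the robot as it stands.
- The arm moves only by the tool jog_arm, never from a script. Its argument "moves" is a list that holds one entry, the list of rows, each a list of 7 numbers: the finger opening in cm, from 0 to 8.54, then the shift along the tool's x, y, z in cm, then the turn, a rotation vector about the tool's x, y, z in rad. A call has 1 to 20 rows; each row shifts and turns the commanded pose from where the row before left it, along the tool's axes as they then stand; what a row does not reach is not made up. A row lasts 1/12 s, in which the tool goes at most 41.7 mm and 7.16 degrees, less where a joint would pass 70% of its speed; a pose out of reach is approached as far as the arm can. A call is refused whole if a number of a shift passes 4.17 or a number of a turn 0.125, either way. A call with a gripper value outside its range is refused whole. The fingers move at their own pace and stop on an object; the grip force is fixed at half the most. Time passes only in rows, so rows that do not move let the fingers close. It gives the time, the measured TCP pose, the force, the opening and the grip force at its end, in the units of the state.
- state(): the state, without advancing time (a new reading comes with each control period).
- grab_frame(name): name is "scene" or "top" or "wrist"; returns a dict with "color" (384x512x3 uint8, blue, green, red), "depth" (384x512 float32, m along the optical axis (not along the pixel's ray), 0 where there is no reading), "fx", "fy", "cx", "cy" (pixels), "R" (3x3) and "t" (3): a world point X has camera coordinates R X + t. Camera axes: x right, y down, z forward; pixel columns grow to the right and rows downward; lengths in m; the calibration is good to about 2 mm. The wrist camera is an equidistant fisheye: a pixel r from the principal point sees the ray r / f radians off the axis. A picture is of the moment at which its call begins.
- job_done(): hands the job in; it is judged then, once.
Trained networks look in a picture, given as the dict that the camera call returned (one of the last four; its "shot" number tells which), for a name from the list of things; names that differ only in an ending like _2 or _b are one class to them, and where a whole thing is asked for, a point or a joint stands for the part that bears it (a point fixed in the world has none). Each returns a list of dicts, best first, with "p" (0 to 1); they miss things now and then, are a little off and sometimes report something else, mostly with a low value. They report only what shows in the picture. A call takes as long as a camera call. They do not tell look-alikes from the thing itself.
- recognise(name, picture): "rect" ([centre column, centre row, width, height] in pixels, round what is visible of it).
- regions_of(name, picture): "pixels" (384x512 bool, what is visible of it) and "rect" ([centre column, centre row, width, height] in pixels, round what is visible of it).
The state is a dict: "time": time; "joint_pos": joint angles; "joint_vel": joint speeds; "joint_efforts": joint torques, N m; "tool_pos": TCP position; "tool_rot": TCP orientation; "contact_force": force on the tool from outside, world axes, zero at the start; "ft_torque": the same for the moment, N m; "gripper_width": opening from 0.0 (shut) to 1.0 (fully open); "grasp_force": force on a finger pad.
Only numpy, scipy, OpenCV 4.12 (cv2) and the standard library are available. Lean on these libraries where they do the work, as an engineer would, in place of code of your own. Each camera call takes 0.05 s, during which the arm holds its last target. There are 200 camera calls.

### The job

The brass nut beside the pressure gauge on the gas manifold has come loose. Find out which of the three sockets fits it, standing any that does not fit back upright over a peg of the socket stand; push the fitting one fully down over the nut and turn the nut clockwise with it until tight. Keep the fingers themselves off the nuts, do not knock over a socket or shift the things lying about, and finish while still holding the socket fully seated on the tightened nut.

Things in the scene. Friction and masses are not known exactly. Their poses are not given: they have to be found in the camera images.
- manifold: Fixed gas manifold: aluminium bar 46 x 190 mm, 46 mm high, on a foot plate; three upright brass nuts 60 mm apart along its y axis, 54 mm round pressure gauge at its +y end (centre 138 mm from the origin, top about 65 mm above the table), hose barbs 25 mm out at +x. Origin: centre of its underside.
- gauge_port (a point): Centre of the port next to the gauge, on the top face of the manifold bar, 46 mm above the table. The nut over this point is the one to tighten: 41 mm steel collar 5 mm thick, then the nut, its top 25 mm above this point. The other ports are 60 and 120 mm away along the manifold's -y.
- port_1: Fixed round steel collar, 41 mm in diameter, 5 mm thick, that carries nut 1; origin: centre of its underside on the manifold bar. It sits on one of the three ports.
- nut_1_top (a point): Centre of the flat top of nut 1, a brass hexagonal blanking nut 20 mm tall, top edge bevelled (4 mm high, 2 mm in); a pair of flats faces this point's x; it turns with the nut. Its size (22, 27 or 32 mm) is not told: try the sockets. The fitting one is seated when its inner floor lies on this top: mouth 18 mm below this point, 2 mm above the steel collar.
- nut_1 (a joint): Turn of nut 1 on its thread, rad: grows clockwise seen from above, starts between 0.15 and 0.45, hard stop at 0.80 (tight). About 0.2 N m of friction; it stays where it is left.
- port_2: Fixed round steel collar, 41 mm in diameter, 5 mm thick, that carries nut 2; origin: centre of its underside on the manifold bar. It sits on one of the three ports.
- nut_2_top (a point): Centre of the flat top of nut 2, a brass hexagonal blanking nut 20 mm tall, top edge bevelled (4 mm high, 2 mm in); a pair of flats faces this point's x; it turns with the nut. Its size (22, 27 or 32 mm) is not told: try the sockets. The fitting one is seated when its inner floor lies on this top: mouth 18 mm below this point, 2 mm above the steel collar.
- nut_2 (a joint): Turn of nut 2 on its thread, rad: grows clockwise seen from above, starts between 0.15 and 0.45, hard stop at 0.80 (tight). About 0.2 N m of friction; it stays where it is left.
- port_3: Fixed round steel collar, 41 mm in diameter, 5 mm thick, that carries nut 3; origin: centre of its underside on the manifold bar. It sits on one of the three ports.
- nut_3_top (a point): Centre of the flat top of nut 3, a brass hexagonal blanking nut 20 mm tall, top edge bevelled (4 mm high, 2 mm in); a pair of flats faces this point's x; it turns with the nut. Its size (22, 27 or 32 mm) is not told: try the sockets. The fitting one is seated when its inner floor lies on this top: mouth 18 mm below this point, 2 mm above the steel collar.
- nut_3 (a joint): Turn of nut 3 on its thread, rad: grows clockwise seen from above, starts between 0.15 and 0.45, hard stop at 0.80 (tight). About 0.2 N m of friction; it stays where it is left.
- socket_small: Small steel socket, 33 mm outside, 82 mm tall. Origin: centre of its mouth (lower end), z up. Top 45 mm: hexagonal head, 24 mm across flats, to grip on two flats; a pair of flats faces body x, the hex bore (18 mm deep) is parallel to it. Nuts are 22, 27 and 32 mm across flats; each socket's bore is 1.5 mm wider than the nut it is made for.
- socket_medium: Medium steel socket, 39 mm outside, 82 mm tall. Origin: centre of its mouth (lower end), z up. Top 45 mm: hexagonal head, 24 mm across flats, to grip on two flats; a pair of flats faces body x, the hex bore (18 mm deep) is parallel to it. A socket too small for a nut stops on its top.
- socket_large: Large steel socket, 45 mm outside, 82 mm tall. Origin: centre of its mouth (lower end), z up. Top 45 mm: hexagonal head, 24 mm across flats, to grip on two flats; a pair of flats faces body x, the hex bore (18 mm deep) is parallel to it. A socket too large drops over a nut but spins round without turning it.
- socket_stand: Fixed black socket stand: plate 58 x 186 mm whose top is 10 mm above the table, with three upright grey pegs 60 mm apart along its own y axis. The sockets stand over the pegs mouth down, one on each, in no fixed order. Origin: centre of its underside.
- peg_1 (a point): Foot of peg 1 of the stand, on the plate's top face, where the centre of a parked socket's mouth rests. The peg is 17 mm in diameter, 15 mm tall with a tapered tip, so every socket slips over it with at least 3 mm to spare all round.
- peg_2 (a point): Foot of peg 2 of the stand, on the plate's top face, where the centre of a parked socket's mouth rests. The peg is 17 mm in diameter, 15 mm tall with a tapered tip, so every socket slips over it with at least 3 mm to spare all round.
- peg_3 (a point): Foot of peg 3 of the stand, on the plate's top face, where the centre of a parked socket's mouth rests. The peg is 17 mm in diameter, 15 mm tall with a tapered tip, so every socket slips over it with at least 3 mm to spare all round.
- tip_box: Bystander: blue pipette tip box, 87 x 118 x 74 mm, right of the stand; origin at the centre of its underside.
- screwdriver: Bystander: red screwdriver, 178 mm long, lying at the right; origin under its middle.
- pc_mouse: Bystander: black computer mouse, 115 x 58 x 36 mm, behind the stand; origin at the centre of its underside.
- marker_pen: Bystander: black and grey marker pen, 124 mm long, lying in front of the manifold; origin under its middle.
- vial_white: Bystander: small white vial, 19 mm in diameter and 32 mm tall, standing at the front left; origin at the centre of its underside.
There are look-alikes about, which are no part of the job. Leave any red look-alike of the socket_large alone.

How it is judged:
By the outcome, as a careful person would: the job done as asked, in the order asked, and still so for the second after the job is handed in, while the arm keeps its last pose, push and grip.
It also fails if it takes over 64 s, if anything falls off the work surface, if the arm or the gripper's body presses on something with over 40 N, if the wrist force passes 120 N, or if a joint passes its speed limit or range.

## Working session

There is one attempt and no reset: what is moved stays moved. The work goes in short steps, Python scripts to look and compute and a tool call to move; the robot and the scene stay as the last step left them, time stands still between calls to the robot, and variables do not carry over. Pictures are saved under pics/ and viewed, at most 10 in all, crops included, and the job is handed in when it is done.

Besides the shell and the picture viewer there is one more tool, called after ">>>" as name(argument=value, ...) on one line, values as JSON. jog_arm: Moves the arm, as the interface text tells. Its arguments: {"type":"object","properties":{"moves":{"type":"array"}},"required":["moves"]}

```bash
mkdir -p pics
cat > h.py <<'E'
from plant import *
import numpy as np, cv2
def pts(f):
    d=f["depth"]; v,u=np.indices(d.shape)
    c=np.stack([(u-f["cx"])/f["fx"]*d,(v-f["cy"])/f["fy"]*d,d],-1)
    return (c-f["t"])@f["R"]
E
python3 - <<'E'
from h import *
s=state(); print(s)
a=grab_frame("scene");b=grab_frame("top")
cv2.imwrite("pics/a.png",cv2.resize(a["color"],(800,600)));cv2.imwrite("pics/b.png",cv2.resize(b["color"],(800,600)))
for f in(a,b):
    P=pts(f); print(f["fx"],f["cx"],f["cy"],-f["R"].T@f["t"])
    for n in["manifold","nut_1_top","port_1","socket_small","socket_medium","socket_large","socket_stand","tip_box","pc_mouse","marker_pen","vial_white","screwdriver"]:
        for r in regions_of(n,f)[:4]:
            m=r["pixels"]&(f["depth"]>0)
            q=P[m]
            if len(q): 
                top=np.percentile(q[:,2],97); t=q[q[:,2]>top-.006]
                print(n,round(r["p"],2),np.round(r["rect"]),"topz %.3f"%top,np.round(np.median(t,0),3),np.round((t.min(0)+t.max(0))/2,3))
E
```

```text
{'time': 0.0, 'joint_pos': array([ 1.00201684e+00,  5.33539621e-02,  1.61429120e+00,  1.12717677e-05,
        1.47601741e+00, -1.19036096e-01]), 'joint_vel': array([ 0.0002569 ,  0.00124562,  0.00091279,  0.0004793 , -0.00027658,
       -0.00081341]), 'joint_efforts': array([-2.45037845e-03, -3.93675935e+01, -3.70174456e+01, -2.86810337e-04,
        7.08468579e-03, -1.14544201e-05]), 'tool_pos': array([0.27134448, 0.56224466, 0.19276658]), 'tool_rot': array([-3.54237093e-04,  2.22981697e-01,  9.74822082e-01, -9.72464290e-04]), 'contact_force': array([-0.11020502, -0.29843483,  0.33368834]), 'ft_torque': array([0.02447711, 0.02493907, 0.01605095]), 'grasp_force': 0.0, 'gripper_width': 0.9998914058164959}
356.03429040695795 254.06011014636212 188.54447330354444 [-0.05321286 -1.08062992  0.58082778]
manifold 0.95 [236. 175.  39.  32.] topz 0.056 [0.549 0.275 0.056] [0.532 0.112 0.073]
manifold 0.32 [279. 207.  13.  28.] topz 0.094 [ 0.513 -0.22   0.093] [ 0.516 -0.214  0.092]
nut_1_top 0.46 [247. 175.   4.   1.] topz 0.074 [0.556 0.081 0.072] [0.559 0.079 0.072]
port_1 0.51 [232. 165.  
[... 2667 characters left out ...]
.017 [ 0.502 -0.17   0.012] [ 0.51  -0.154  0.052]
socket_stand 0.63 [341. 193.  42.  35.] topz 0.079 [ 0.484 -0.407  0.076] [ 0.483 -0.405  0.078]
tip_box 0.78 [343. 192.  40.  34.] topz 0.079 [ 0.482 -0.407  0.076] [ 0.482 -0.405  0.078]
pc_mouse 0.72 [288. 155.  19.  27.] topz 0.037 [ 0.615 -0.221  0.033] [ 0.625 -0.223  0.036]
marker_pen 0.47 [167. 223.  13.  30.] topz 0.017 [0.377 0.2   0.014] [0.374 0.198 0.016]
vial_white 0.54 [105. 228.   6.   3.] topz 0.034 [0.344 0.405 0.031] [0.343 0.405 0.032]
vial_white 0.4 [393. 197.  49.  14.] topz 0.026 [ 0.452 -0.526  0.023] [ 0.45  -0.531  0.024]
screwdriver 0.52 [269. 187.  58.  23.] topz 0.017 [ 0.503 -0.176  0.012] [ 0.51  -0.154  0.028]
```

Run:
```python
import cv2,numpy as np
a=cv2.imread("pics/a.png");b=cv2.imread("pics/b.png")
f=lambda i,x0,y0,w,h:cv2.resize(i[int(y0*1.5625):int((y0+h)*1.5625),int(x0*1.5625):int((x0+w)*1.5625)],(800,300),interpolation=cv2.INTER_CUBIC)
cv2.imwrite("pics/c.png",np.vstack([f(a,165,150,200,80),f(b,130,140,220,92)]))
```

```text
(no output)
```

View pics/a.png

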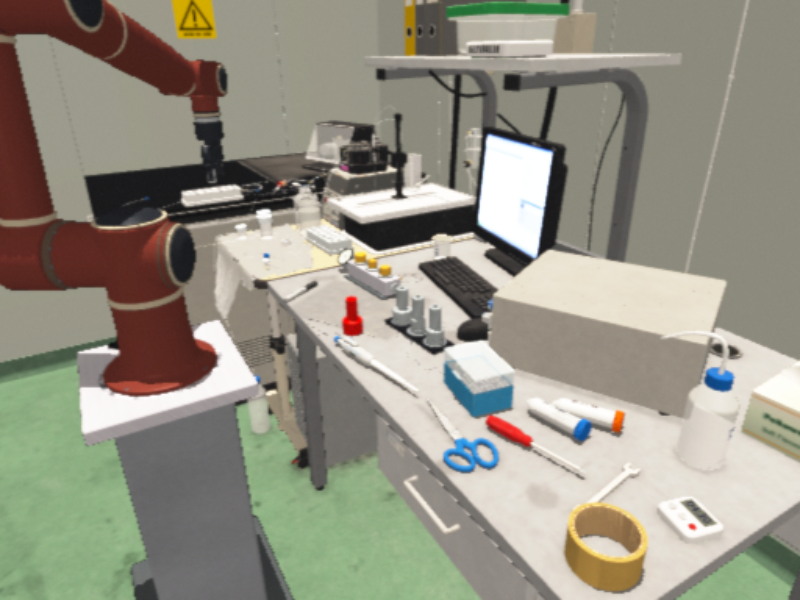

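View pics/c.png

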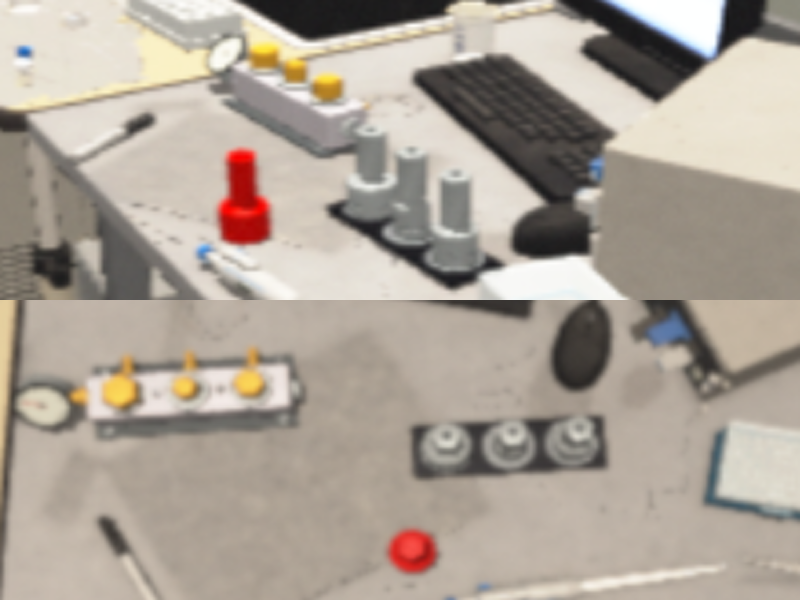

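```bash
cat >> h.py <<'E'
from scipy.spatial.transform import Rotation as Ro
def toolR():
    q=state()["tool_rot"]; return Ro.from_quat([q[1],q[2],q[3],q[0]]).as_matrix()
def goto(p,yaw=None):
    """shift in tool axes (cm) to p; yaw= world angle of tool y (mod pi), tool down; rotvec given separately (turn first)"""
    s=state(); R=toolR(); print("tcp",np.round(s["tool_pos"],4),"tooly yaw",round(float(np.arctan2(R[1,1],R[0,1])),4),"F",np.round(s["contact_force"],1),"w",round(s["gripper_width"]*8.54,2),"gf",round(s["grasp_force"],1),"j",np.round(s["joint_pos"],2),"t",round(s["time"],2))
    print("shift cm in present axes",np.round(R.T@(np.array(p)-s["tool_pos"])*100,2))
    if yaw is not None:
        t=[]
        for k in(0,np.pi):
            y=np.array([np.cos(yaw+k),np.sin(yaw+k),0]);z=np.array([0,0,-1.]);G=np.stack([np.cross(y,z),y,z],1)
            print("  rotvec",np.round(Ro.from_matrix(R.T@G).as_rotvec(),4),"then shift",np.round(G.T@(np.array(p)-s["tool_pos"])*100,2))
E
python3 - <<'E'
from h import *
w=grab_frame("wrist"); c=-w["R"].T@w["t"]; s=state()
print(w["fx"],w["cx"],w["cy"]); print("cam in tool",toolR().T@(c-s["tool_pos"]),"axis",toolR().T@w["R"][2], "cam x in tool",toolR().T@w["R"][0])
goto([.53,.15,.22],0.06)
E
```

```text
297.3186396354542 252.2297376727164 187.12409553762055
cam in tool [ 0.07356982  0.00087197 -0.18051388] axis [-2.90038677e-01  6.65234880e-04  9.57014693e-01] cam x in tool [ 8.19942806e-04  9.99999564e-01 -4.46617451e-04]
tcp [0.2717 0.5628 0.194 ] tooly yaw 1.121 F [1.4 0.7 0.5] w 8.51 gf 0.0 j [ 1.    0.05  1.61 -0.    1.48 -0.12] t 1.35
shift cm in present axes [-41.21 -25.95  -2.6 ]
  rotvec [0.    0.    1.061] then shift [-42.76  23.3   -2.6 ]
  rotvec [-0.      0.     -2.0806] then shift [ 42.76 -23.3   -2.6 ]
```

>>> jog_arm(moves=[[[8.5, -2.74, -1.68, -0.29, 0, 0, 0], [8.5, -2.74, -1.68, -0.29, 0, 0, 0], [8.5, -2.74, -1.68, -0.29, 0, 0, 0], [8.5, -2.74, -1.68, -0.29, 0, 0, 0], [8.5, -2.74, -1.68, -0.29, 0, 0, 0], [8.5, -2.74, -1.68, -0.29, 0, 0, 0], [8.5, -2.74, -1.68, -0.29, 0, 0, 0], [8.5, -2.74, -1.68, -0.29, 0, 0, 0], [8.5, -2.74, -1.68, -0.29, 0, 0, 0], [8.5, -2.74, -1.68, -0.29, 0, 0, 0], [8.5, -2.74, -1.68, -0.29, 0, 0, 0], [8.5, -2.74, -1.68, -0.29, 0, 0, 0], [8.5, -2.74, -1.68, -0.29, 0, 0, 0], [8.5, -2.74, -1.68, -0.29, 0, 0, 0], [8.5, -2.74, -1.68, -0.29, 0, 0, 0], [8.5, -2.74, -1.68, -0.29, 0, 0, 0]]])

```text
time: 2.68
tool_pos: [0.5503, 0.1287, 0.2407]
tool_rot: [0.0, 0.223, 0.975, 0.0]
contact_force: [0.7, -0.5, -0.1]
gripper_width: 0.997
grasp_force: 0.0
```

>>> jog_arm(moves=[[[8.5, 0, 0, 0, 0, 0, 0.118], [8.5, 0, 0, 0, 0, 0, 0.118], [8.5, 0, 0, 0, 0, 0, 0.118], [8.5, 0, 0, 0, 0, 0, 0.118], [8.5, 0, 0, 0, 0, 0, 0.118], [8.5, 0, 0, 0, 0, 0, 0.118], [8.5, 0, 0, 0, 0, 0, 0.118], [8.5, 0, 0, 0, 0, 0, 0.118], [8.5, 0, 0, 0, 0, 0, 0.118], [8.5, 0, 0, 0, 0, 0, 0], [8.5, 0, 0, 0, 0, 0, 0], [8.5, 0, 0, 0, 0, 0, 0]]])

```text
time: 3.68
tool_pos: [0.5497, 0.1302, 0.2404]
tool_rot: [0.0, 0.685, 0.729, 0.0]
contact_force: [-0.6, 0.2, -0.1]
gripper_width: 0.997
grasp_force: 0.0
```

```bash
cat >> h.py <<'E'
def wray(f,u,v):
    d=np.stack([np.asarray(u,float)-f["cx"],np.asarray(v,float)-f["cy"]],-1); r=np.linalg.norm(d,axis=-1,keepdims=True)
    th=r/f["fx"]; c=np.concatenate([d/np.maximum(r,1e-9)*np.sin(th),np.cos(th)],-1); return c
def wpts(f):
    d=f["depth"]; v,u=np.indices(d.shape); c=wray(f,u,v); c=c/c[...,2:]*d[...,None]; return (c-f["t"])@f["R"]
def wproj(f,X):
    c=np.atleast_2d(X)@f["R"].T+f["t"]; r=np.linalg.norm(c[:,:2],axis=1); th=np.arctan2(r,c[:,2])
    return c[:,:2]/r[:,None]*(th*f["fx"])[:,None]+[f["cx"],f["cy"]]
def rectify(f,x0,x1,y0,y1,z,ppm=3000):
    """orthographic plane at height z; image col = x, row = y decreasing"""
    xs=np.arange(x0,x1,1/ppm); ys=np.arange(y1,y0,-1/ppm); X,Y=np.meshgrid(xs,ys)
    uv=wproj(f,np.stack([X.ravel(),Y.ravel(),0*X.ravel()+z],1)).reshape(X.shape+(2,)).astype(np.float32)
    return cv2.remap(f["color"],uv[...,0],uv[...,1],cv2.INTER_CUBIC)
E
python3 - <<'E'
from h import *
import pickle
goto([.55,.13,.24],0.06)
w=grab_frame("wrist"); pickle.dump(w,open("w1.pkl","wb"))
P=wpts(w); d=w["depth"]; print("nz",(d>0).mean())
m=(P[...,2]>.066)&(P[...,2]<.078)&(d>0)&(P[...,0]<.62)&(P[...,0]>.48)
n,l,st,ce=cv2.connectedComponentsWithStats(m.astype(np.uint8))
for i in range(1,n):
    if st[i,4]>30:
        q=P[l==i]; print(np.round(ce[i]),st[i,4],np.round(q.mean(0),4),np.ptp(q,0).round(4))
im=rectify(w,.48,.62,.05,.30,.071); cv2.imwrite("pics/d.png",np.hstack([cv2.resize(w["color"],(512,384)),cv2.resize(im,None,fx=.5,fy=.5)[:384]]) if False else w["color"])
cv2.imwrite("pics/e.png",cv2.rotate(cv2.resize(im,(336,600)),0))
E
```

```text
tcp [0.5497 0.1302 0.2404] tooly yaw 0.0615 F [-0.6  0.2 -0.1] w 8.52 gf 0.0 j [ 0.1  -0.11  1.7  -0.    1.56  0.04] t 3.68
shift cm in present axes [-0.02  0.03  0.04]
  rotvec [0.     0.     0.0015] then shift [-0.02  0.03  0.04]
  rotvec [-0.      0.     -3.1401] then shift [ 0.02 -0.03  0.04]
nz 0.9925740559895834
[256.  95.] 630 [0.5504 0.2105 0.0715] [0.036  0.0319 0.0072]
[258. 145.] 296 [0.5566 0.1514 0.0712] [0.0231 0.024  0.0078]
[260. 193.] 396 [0.5623 0.0921 0.0713] [0.0271 0.0297 0.008 ]
[215. 303.] 87 [ 0.5079 -0.0833  0.0719] [0.0242 0.0222 0.0118]
```

View pics/e.png

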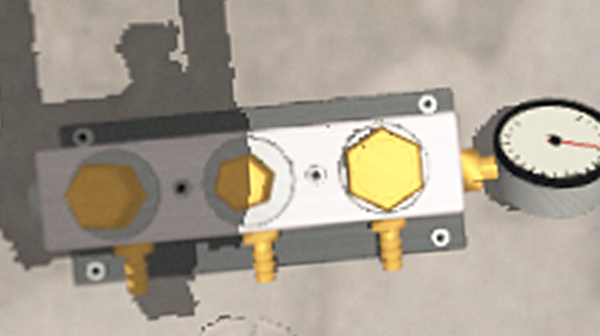

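```bash
cat > fit.py <<'E'
from h import *
from scipy.optimize import minimize
def hexpoly(cx,cy,a,af):
    k=np.arange(6)*np.pi/3+np.pi/6+a; r=af/2/np.cos(np.pi/6); return np.stack([cx+r*np.cos(k),cy+r*np.sin(k)],1)
def fithex(mask,x0,y1,ppm,c,afs):
    """a = world angle of a flat normal mod 60deg"""
    best=None
    M=mask.astype(float)
    def cost(p,af):
        q=hexpoly(p[0]/1e3,p[1]/1e3,p[2],af); h=np.zeros(mask.shape,np.uint8)
        cv2.fillPoly(h,[np.round(np.stack([(q[:,0]-x0)*ppm,(y1-q[:,1])*ppm],1)*16).astype(np.int32)],1,shift=4)
        return -(M*h).sum()/np.maximum(M,h).sum()
    for af in afs:
        for a in np.radians(range(0,60,10)):
            r=minimize(cost,[c[0]*1e3,c[1]*1e3,a],args=(af,),method="Nelder-Mead",options=dict(initial_simplex=[[c[0]*1e3,c[1]*1e3,a],[c[0]*1e3+3,c[1]*1e3,a],[c[0]*1e3,c[1]*1e3+3,a],[c[0]*1e3,c[1]*1e3,a+.15]]))
            if best is None or r.fun<best[0]: best=(r.fun,r.x[0]/1e3,r.x[1]/1e3,np.degrees(r.x[2])%60,af)
    return best
def brass(im):
    h=cv2.cvtColor(im,cv2.COLOR_BGR2HSV); return (h[...,0]>14)&(h[...,0]<35)&(h[...,1]>110)
E
python3 - <<'E'
from fit import *
import pickle
w=pickle.load(open("w1.pkl","rb"))
c=(.5504,.2105)
for z in(.067,.071):
    x0,x1,y0,y1=c[0]-.028,c[0]+.022,c[1]-.025,c[1]+.021
    im=rectify(w,x0,x1,y0,y1,z,6000); m=brass(im)
    n,l,st,ce=cv2.connectedComponentsWithStats(m.astype(np.uint8)); m=l==1+np.argmax(st[1:,4])
    m=cv2.morphologyEx(m.astype(np.uint8),cv2.MORPH_OPEN,np.ones((61,61)))>0
    print(z,fithex(m,x0,y1,6000,c,np.array([26,28,30,32,34])/1e3))
P=wpts(w);d=w["depth"]
q=P[(d>0)&(abs(P[...,2]-.0715)<.0015)&(np.hypot(P[...,0]-c[0],P[...,1]-c[1])<.03)]
print(len(q),q.mean(0),(q.min(0)+q.max(0))/2,np.ptp(q,0))
m=np.zeros((300,300))
E
```

```text
0.067 (np.float64(-0.9237247681396618), np.float64(0.5505168431411553), np.float64(0.2104199060510706), np.float64(34.12766471177133), np.float64(0.03))
0.071 (np.float64(-0.9307833685889656), np.float64(0.550503689432782), np.float64(0.21023487765764926), np.float64(33.02192926557858), np.float64(0.03))
502 [0.55058296 0.21022954 0.07172988] [0.55042276 0.21053398 0.07147702] [0.03368244 0.031528   0.00295402]
```

>>> jog_arm(moves=[[[8.5, -3.0, 0, -0.5, 0, 0, 0], [8.5, -3.0, -0.5, -0.5, 0, 0, 0], [8.5, -3.0, -0.5, -0.5, 0, 0, 0], [8.5, -3.0, -0.5, -0.5, 0, 0, 0], [8.5, -3.0, -0.5, 0, 0, 0, 0], [8.5, -3.0, -0.5, 0, 0, 0, 0], [8.5, -3.0, 0, 0, 0, 0, 0], [8.5, -3.0, 0, 0, 0, 0, 0], [8.5, -3.0, 0, 0, 0, 0, 0], [8.5, 0, 0, 0, 0, 0, 0], [8.5, 0, 0, 0, 0, 0, 0], [8.5, 0, 0, 0, 0, 0, 0]]])

```text
time: 4.73
tool_pos: [0.5406, -0.1406, 0.2604]
tool_rot: [-0.0, 0.686, 0.728, 0.0]
contact_force: [0.0, 0.1, 0.0]
gripper_width: 0.995
grasp_force: 0.0
```

Run:
```python
from h import *
import pickle
goto([.51,-.16,.24],0.06)
w=grab_frame("wrist"); pickle.dump(w,open("w2.pkl","wb"))
P=wpts(w); d=w["depth"]
for z in(.092,.047):
    m=(abs(P[...,2]-z)<.004)&(d>0)&(P[...,0]<.57)&(P[...,0]>.44)&(P[...,1]<-.04)&(P[...,1]>-.27)
    n,l,st,ce=cv2.connectedComponentsWithStats(m.astype(np.uint8))
    for i in range(1,n):
        if st[i,4]>30:
            q=P[l==i]; print(z,np.round(ce[i]),st[i,4],np.round(q.mean(0),4),((q.min(0)+q.max(0))/2).round(4),np.ptp(q,0).round(4))
a=cv2.rotate(rectify(w,.46,.56,-.27,-.05,.047),0);b=cv2.rotate(rectify(w,.46,.56,-.27,-.05,.092),0)
cv2.imwrite("pics/f.png",np.vstack([a,b]))
```

```text
tcp [ 0.5406 -0.1406  0.2604] tooly yaw 0.0595 F [0.  0.1 0. ] w 8.5 gf 0.0 j [-0.39 -0.14  1.69  0.    1.59 -0.45] t 4.73
shift cm in present axes [-1.76 -3.17  2.03]
  rotvec [-0.0001 -0.0005 -0.0005] then shift [-1.76 -3.17  2.04]
  rotvec [-8.0000e-04  1.0000e-04  3.1411e+00] then shift [1.76 3.17 2.04]
0.092 [225. 121.] 343 [ 0.5064 -0.0932  0.0925] [ 0.506  -0.0934  0.0922] [0.0244 0.0251 0.0041]
0.092 [227. 171.] 346 [ 0.512  -0.1525  0.0924] [ 0.5115 -0.1525  0.0915] [0.0248 0.0262 0.0068]
0.092 [230. 216.] 291 [ 0.5168 -0.2115  0.092 ] [ 0.5173 -0.2124  0.0912] [0.0259 0.0248 0.006 ]
0.047 [228. 110.] 74 [ 0.5053 -0.0809  0.0441] [ 0.5043 -0.081   0.0467] [0.0292 0.0131 0.0074]
0.047 [238. 122.] 53 [ 0.5203 -0.0961  0.044 ] [ 0.5206 -0.0956  0.0457] [0.0089 0.0217 0.0052]
0.047 [233. 199.] 96 [ 0.5178 -0.2043  0.0447] [ 0.5167 -0.2065  0.0469] [0.0316 0.0198 0.0079]
```

View pics/f.png

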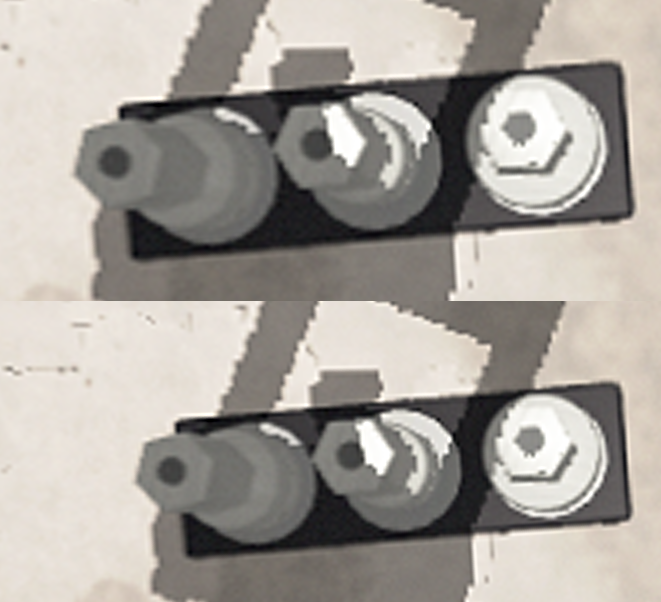

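```bash
cat >> fit.py <<'E'
def hmask(f,x0,x1,y0,y1,z,lo,hi,ppm):
    P=wpts(f)[...,2].astype(np.float32); g=dict(f); g["color"]=P; r=rectify(g,x0,x1,y0,y1,z,ppm); return (r>lo)&(r<hi)
E
python3 - <<'E'
from fit import *
import pickle
w=pickle.load(open("w2.pkl","rb")); P=wpts(w);d=w["depth"]
C=[(.5062,-.0933),(.5118,-.1525),(.5171,-.2118)]
for c in C:
    m=hmask(w,c[0]-.025,c[0]+.025,c[1]-.025,c[1]+.025,.092,.0885,.097,5000)
    b=fithex(m,c[0]-.025,c[1]+.025,5000,c,np.array([22,23,24,25,26])/1e3); print(np.round(np.array(b,float),4))
    r=np.hypot(P[...,0]-b[1],P[...,1]-b[2])
    for lo,hi in((.014,.02),(.02,.03),(.03,.04),(.04,.046),(.046,.052)):
        k=(d>0)&(P[...,2]>lo)&(P[...,2]<hi)&(r<.03); q=P[k]; print("  ",lo,k.sum(),np.percentile(r[k],[25,50,75,90,97]).round(4) if k.sum()>9 else "")
        if k.sum()>15 and hi<.041:
            from scipy.optimize import least_squares
            s=least_squares(lambda p:np.hypot(q[:,0]-p[0],q[:,1]-p[1])-p[2],[*b[1:3],.02],loss="soft_l1",f_scale=.001).x; print("    circle",s.round(4))
goto([C[0][0],C[0][1],.1],0)
E
```

```text
[-8.09400e-01  5.06700e-01 -9.29000e-02  5.89434e+01  2.30000e-02]
   0.014 4 
   0.02 8 
   0.03 41 [0.0215 0.022  0.0222 0.0226 0.0236]
    circle [ 0.5062 -0.093   0.022 ]
   0.04 431 [0.0158 0.0183 0.0202 0.0213 0.0221]
   0.046 3 
[-0.9056  0.5121 -0.152   3.8261  0.023 ]
   0.014 17 [0.0154 0.0155 0.0159 0.0165 0.0206]
    circle [ 0.5111 -0.1573  0.0203]
   0.02 25 [0.0152 0.0155 0.0157 0.0157 0.0162]
    circle [ 0.5114 -0.1534  0.0167]
   0.03 42 [0.0153 0.0156 0.0158 0.016  0.0163]
    circle [ 0.5118 -0.153   0.0162]
   0.04 116 [0.0124 0.0137 0.0148 0.0153 0.0163]
   0.046 7 
[-0.8845  0.5173 -0.2109 16.0292  0.023 ]
   0.014 29 [0.0173 0.0175 0.0179 0.0182 0.0185]
    circle [ 0.517  -0.2131  0.0194]
   0.02 52 [0.0171 0.0175 0.0179 0.0184 0.019 ]
    circle [ 0.5169 -0.2134  0.0196]
   0.03 68 [0.0171 0.0175 0.018  0.0185 0.0197]
    circle [ 0.5169 -0.2132  0.0193]
   0.04 225 [0.0129 0.0151 0.0167 0.018  0.0195]
   0.046 16 [0.0103 0.011  0.0115 0.0117 0.0128]
tcp [ 0.5406 -0.1401  0.2604] tooly yaw 0.0603 F [ 0.1 -0.2 -0.6] w 8.48 gf 0.0 j [-0.39 -0.14  1.69  0.    1.59 -0.45] t 4.78
shift cm in present axes [ 4.87 -3.16 16.04]
  rotvec [ 0.     -0.0004  0.0603] then shift [ 4.68 -3.44 16.04]
  rotvec [ 6.0000e-04  1.0000e-04 -3.0813e+00] then shift [-4.68  3.44 16.04]
```

>>> jog_arm(moves=[[[7, 2.43, -1.58, 2.2, 0, 0, 0], [7, 2.44, -1.58, 2.2, 0, 0, 0], [7, 0, 0, 3, 0, 0, 0], [7, 0, 0, 3, 0, 0, 0], [7, 0, 0, 0, 0, 0, 0], [7, 0, 0, 0, 0, 0, 0]]])

```text
time: 5.28
tool_pos: [0.505, -0.0926, 0.155]
tool_rot: [-0.002, 0.685, 0.728, -0.001]
contact_force: [1.0, -0.8, 0.3]
gripper_width: 0.821
grasp_force: 0.0
```

Run:
```python
from h import *
goto([.5064,-.093,.056],.0603)
```

```text
tcp [ 0.505  -0.0926  0.155 ] tooly yaw 0.061 F [ 1.  -0.8  0.3] w 7.01 gf 0.0 j [-0.33 -0.19  1.91  0.    1.43 -0.39] t 5.28
shift cm in present axes [-0.06  0.17  9.9 ]
  rotvec [-0.0034 -0.0015  0.0007] then shift [-0.05  0.14  9.9 ]
  rotvec [ 2.4000e-03 -5.4000e-03 -3.1409e+00] then shift [ 0.05 -0.14  9.9 ]
```

>>> jog_arm(moves=[[[7, 0, 0.1, 3, 0, 0, 0], [7, 0, 0, 3, 0, 0, 0], [7, 0, 0, 2.4, 0, 0, 0], [7, 0, 0, 1.5, 0, 0, 0], [7, 0, 0, 0, 0, 0, 0], [4, 0, 0, 0, 0, 0, 0], [3, 0, 0, 0, 0, 0, 0], [2, 0, 0, 0, 0, 0, 0], [2, 0, 0, 0, 0, 0, 0], [2, 0, 0, 0, 0, 0, 0], [2, 0, 0, 0, 0, 0, 0], [2, 0, 0, 0, 0, 0, 0], [2, 0, 0, 0, 0, 0, 0]]])

```text
time: 6.37
tool_pos: [0.5072, -0.0941, 0.0575]
tool_rot: [0.0, 0.686, 0.728, 0.0]
contact_force: [0.0, -0.6, 0.2]
gripper_width: 0.23
grasp_force: 0.0
```

Run:
```python
from h import *
goto([.5064,-.093,.056],.0603)
```

```text
tcp [ 0.5072 -0.0941  0.0575] tooly yaw 0.059 F [ 0.  -0.6  0.2] w 1.97 gf 0.0 j [-0.33 -0.08  1.98 -0.    1.24 -0.39] t 6.37
shift cm in present axes [ 0.11 -0.07  0.15]
  rotvec [ 0.0001  0.0001 -0.0013] then shift [ 0.11 -0.07  0.15]
  rotvec [ 1.0000e-04 -1.0000e-04  3.1402e+00] then shift [-0.11  0.07  0.15]
```

Run:
```python
from h import *
w=grab_frame("wrist"); a=grab_frame("scene")
cv2.imwrite("pics/g.png",np.hstack([cv2.resize(w["color"],(400,300)),cv2.resize(a["color"][140:260,190:350],(400,300),interpolation=cv2.INTER_CUBIC)]))
```

```text
(no output)
```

View pics/g.png

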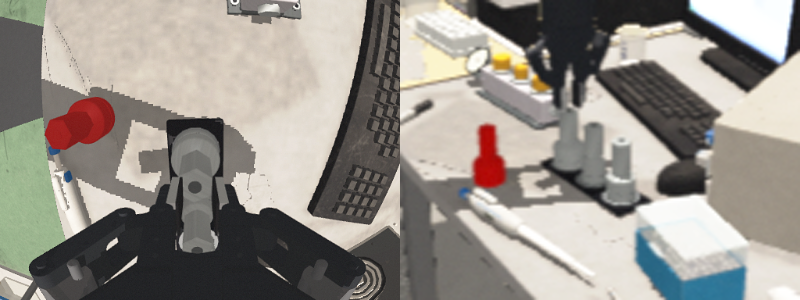

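Run:
```python
from h import *
w=grab_frame("wrist"); a=grab_frame("scene"); s=state()
print(s["gripper_width"],s["grasp_force"],s["tool_pos"])
p=s["tool_pos"]
for X in(p,[.5064,-.093,.092],[.5064,-.093,.047]):
    c=a["R"]@np.array(X)+a["t"]; print("scene px",(c[:2]/c[2]*a["fx"]+[a["cx"],a["cy"]]).round(1),"wrist",wproj(w,np.array(X)).round(1))
cv2.imwrite("pics/h.png",np.hstack([cv2.resize(w["color"][180:340,180:320],(437,500)),cv2.resize(a["color"][150:220,235:285],(357,500),interpolation=cv2.INTER_CUBIC)]))
```

```text
0.23162429290176123 0.0 [ 0.50709589 -0.09402495  0.05728636]
scene px [257.4 193.3] wrist [[250.8 216.1]]
scene px [257.  184.2] wrist [[249.4 238.5]]
scene px [257.2 195.9] wrist [[250. 209.]]
```

View pics/h.png

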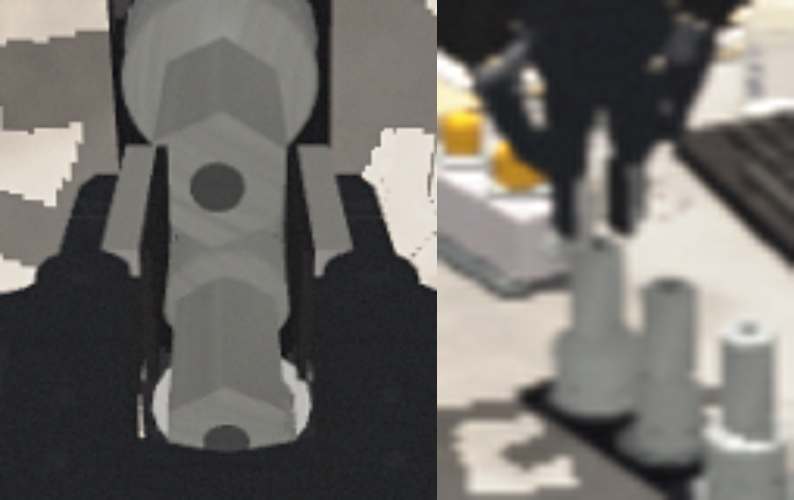

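Run:
```python
from h import *
w=grab_frame("wrist"); a=grab_frame("scene"); s=state(); P=wpts(w); R=toolR()
for u,v in[(222,230),(222,245),(222,260),(228,230),(276,230),(284,230),(284,250),(284,262),(205,245),(300,245),(250,246),(250,213)]:
    print(u,v,w["color"][v,u],np.round(w["depth"][v,u],3),P[v,u].round(4),"tool",(R.T@(P[v,u]-s["tool_pos"])*1e3).round(1))
Q=pts(a)
for u,v in[(255,176),(255,180),(256,182),(261,180),(263,178),(257,186),(257,192)]: print("scene",u,v,a["color"][v,u],Q[v,u].round(4))
```

```text
222 230 [118 123 125] 0.147 [ 0.4922 -0.0836  0.103 ] tool [ 11.3 -14.3 -45.7]
222 245 [117 122 122] 0.133 [ 0.4937 -0.0838  0.1185] tool [ 11.  -12.8 -61.2]
222 260 [131 135 140] 0.12 [ 0.4949 -0.0837  0.1318] tool [ 11.  -11.6 -74.4]
228 230 [119 124 124] 0.147 [ 0.4953 -0.083   0.1037] tool [ 11.7 -11.2 -46.4]
276 230 [ 99 102 104] 0.146 [ 0.5191 -0.0815  0.104 ] tool [ 11.8  12.7 -46.7]
284 230 [119 123 124] 0.147 [ 0.5232 -0.0817  0.103 ] tool [ 11.3  16.8 -45.7]
284 250 [116 120 121] 0.127 [ 0.5211 -0.0815  0.1244] tool [ 11.7  14.7 -67.1]
284 262 [138 142 146] 0.12 [ 0.5205 -0.0828  0.1324] tool [ 10.4  14.  -75.1]
205 245 [42 42 40] 0.139 [ 0.485  -0.0876  0.1126] tool [  7.7 -21.7 -55.3]
300 245 [39 37 36] 0.141 [ 0.5307 -0.0856  0.1113] tool [  7.1  24.  -54. ]
250 246 [63 63 64] 0.161 [ 0.507  -0.0972  0.0928] tool [ -3.2  -0.4 -35.5]
250 213 [107 110 112] 0.161 [ 0.5059 -0.0797  0.0875] tool [ 14.3  -0.4 -30.1]
scene 255 176 [131 134 135] [ 0.4933 -0.1034  0.1289]
scene 255 180 [121 124 125] [ 0.4927 -0.104   0.1146]
scene 256 182 [136 140 144] [ 0.4954 -0.106   0.1074]
scene 261 180 [49 48 48] [ 0.5181 -0.101   0.108 ]
scene 263 178 [ 98  99 101] [ 0.5256 -0.102   0.1141]
scene 257 186 [126 130 128] [ 0.5    -0.1043  0.0908]
scene 257 192 [133 137 137] [ 0.4999 -0.1038  0.0679]
```

Run:
```python
from h import *
a=grab_frame("scene"); w=grab_frame("wrist"); s=state(); R=toolR()
for n,P,d in(("scene",pts(a),a["depth"]),("wrist",wpts(w),w["depth"])):
    T=(P-s["tool_pos"])@R*1e3
    for sg in(-1,1):
        m=(d>0)&(abs(T[...,0])<13)&(sg*T[...,1]>9)&(sg*T[...,1]<22)&(P[...,2]>.094)&(P[...,2]<.16)
        q=T[m]; print(n,sg,m.sum(),np.sort(q[:,2])[-8:].round(1)); 
        for z in range(-75,-35,5):
            k=q[abs(q[:,2]-z)<2.5]
            if len(k): print("   ",z,len(k),"inner",np.percentile(sg*k[:,1],3).round(1))
```

```text
scene -1 67 [-50.  -46.7 -46.5 -46.4 -46.  -43.1 -40.8 -37.6]
    -75 4 inner 14.6
    -70 5 inner 12.3
    -65 10 inner 10.6
    -60 6 inner 12.9
    -55 7 inner 11.5
    -50 4 inner 12.9
    -45 5 inner 13.3
    -40 2 inner 11.2
scene 1 80 [-46.7 -46.4 -44.8 -43.9 -43.9 -42.1 -41.3 -41. ]
    -75 7 inner 10.3
    -70 5 inner 11.4
    -65 8 inner 10.0
    -60 3 inner 10.5
    -55 6 inner 11.2
    -50 9 inner 10.0
    -45 5 inner 10.4
    -40 3 inner 10.4
wrist -1 1954 [-41.  -40.8 -40.7 -40.5 -40.5 -40.4 -40.  -39.8]
    -75 288 inner 9.1
    -70 136 inner 9.2
    -65 173 inner 9.1
    -60 173 inner 9.2
    -55 139 inner 9.2
    -50 140 inner 9.1
    -45 109 inner 9.1
    -40 28 inner 9.1
wrist 1 1775 [-40.5 -40.5 -40.5 -40.4 -40.4 -40.3 -40.2 -40.1]
    -75 307 inner 10.8
    -70 141 inner 10.7
    -65 154 inner 10.7
    -60 157 inner 10.7
    -55 131 inner 10.6
    -50 118 inner 10.6
    -45 98 inner 10.6
    -40 28 inner 11.1
```

>>> jog_arm(moves=[[[6, 0.1, -0.1, 0, 0, 0, 0], [6, 0, 0, 0, 0, 0, 0], [6, 0, 0, 0, 0, 0, 0], [6, 0, 0, 0, 0, 0, 0], [6, 0, 0, 1.2, 0, 0, 0], [6, 0, 0, 1.2, 0, 0, 0], [6, 0, 0, 1.0, 0, 0, 0], [6, 0, 0, 0.6, 0, 0, 0], [6, 0, 0, 0, 0, 0, 0], [5, 0, 0, 0, 0, 0, 0], [4, 0, 0, 0, 0, 0, 0], [3, 0, 0, 0, 0, 0, 0], [2, 0, 0, 0, 0, 0, 0], [1.5, 0, 0, 0, 0, 0, 0], [1.5, 0, 0, 0, 0, 0, 0], [1.5, 0, 0, 0, 0, 0, 0], [1.5, 0, 0, 0, 0, 0, 0]]])

```text
time: 8.18
tool_pos: [0.5068, -0.0933, 0.0182]
tool_rot: [0.001, 0.686, 0.728, 0.0]
contact_force: [-0.4, 0.2, 4.4]
gripper_width: 0.277
grasp_force: 59.0
```

Run:
```python
from h import *
goto([.5064,-.093,.016],.0603)
```

```text
tcp [ 0.5068 -0.0933  0.0182] tooly yaw 0.059 F [-0.4  0.2  4.4] w 2.36 gf 59.0 j [-0.33 -0.03  2.01  0.    1.16 -0.39] t 8.18
shift cm in present axes [ 0.03 -0.03  0.21]
  rotvec [ 0.0013  0.0005 -0.0013] then shift [ 0.03 -0.03  0.22]
  rotvec [ 8.0000e-04 -2.0000e-03  3.1403e+00] then shift [-0.03  0.03  0.22]
```

>>> jog_arm(moves=[[[1.5, 0, 0, -1, 0, 0, 0], [1.5, 0, 0, -1.5, 0, 0, 0], [1.5, 0, 0, -2.5, 0, 0, 0], [1.5, 0, 0, -2.5, 0, 0, 0], [1.5, 0, 0, -2.5, 0, 0, 0], [1.5, 0, 0, -2, 0, 0, 0], [1.5, 0, 0, 0, 0, 0, 0], [1.5, 0, 0, 0, 0, 0, 0]]])

```text
time: 8.85
tool_pos: [0.5067, -0.0933, 0.1385]
tool_rot: [0.001, 0.686, 0.728, 0.0]
contact_force: [-0.8, 0.9, -1.4]
gripper_width: 0.278
grasp_force: 59.0
```

Run:
```python
from fit import *
import pickle
s=state(); R=toolR(); w=grab_frame("wrist"); a=grab_frame("scene"); pickle.dump((w,a,s),open("held.pkl","wb"))
goto([.5505,.2103,.125],np.radians(33.5))
for n,P,d in(("scene",pts(a),a["depth"]),("wrist",wpts(w),w["depth"])):
    T=(P-s["tool_pos"])@R*1e3
    m=(d>0)&(np.hypot(T[...,0],T[...,1])<27)&(P[...,2]>.085)
    q=T[m]; print(n,m.sum())
    for z in range(-80,20,8):
        k=q[abs(q[:,2]-z)<4]
        if len(k)>5: print("  z",z,len(k),"x",np.percentile(k[:,0],[2,98]).round(1),"y",np.percentile(k[:,1],[2,98]).round(1),"zmax",k[:,2].max().round(1))
cv2.imwrite("pics/i.png",np.hstack([cv2.resize(w["color"][170:340,170:330],(376,400)),cv2.resize(a["color"][130:220,220:300],(356,400),interpolation=cv2.INTER_CUBIC)]))
```

```text
tcp [ 0.5049 -0.0927  0.1355] tooly yaw 0.059 F [ 0.4  0.6 -1. ] w 2.32 gf 58.9 j [-0.33 -0.17  1.93  0.    1.39 -0.39] t 8.95
shift cm in present axes [29.98  6.34  1.07]
  rotvec [-0.0025 -0.0019 -0.5257] then shift [22.75 20.53  1.05]
  rotvec [-2.6000e-03  3.4000e-03  2.6159e+00] then shift [-22.75 -20.53   1.05]
scene 638
  z -80 20 x [-17.3   7.5] y [-24.6  21.7] zmax -76.1
  z -72 44 x [-16.4   8.4] y [-25.7  25. ] zmax -68.1
  z -64 31 x [-15.3   1.4] y [-25.6  25.7] zmax -60.1
  z -56 36 x [-14.1   2.4] y [-25.4  24.2] zmax -52.3
  z -48 32 x [-17.6   2.9] y [-24.5  20.6] zmax -44.3
  z -40 20 x [-16.5   3.9] y [-18.7  16.7] zmax -36.4
  z -32 17 x [-15.4   7.3] y [-11.4   6.1] zmax -28.1
  z -24 40 x [-22.8  12.3] y [-21.9  15.3] zmax -20.7
  z -16 31 x [-24.9   0.6] y [-23.1  12.9] zmax -12.3
  z -8 25 x [-24.1   1.2] y [-23.   11.8] zmax -5.0
  z 0 32 x [-25.3   2.5] y [-22.5  11.4] zmax 3.7
  z 8 14 x [-24.1   2.9] y [-21.5  13.3] zmax 8.2
wrist 23120
  z -80 629 x [-6.7 14.5] y [-23.   22.9] zmax -76.0
  z -72 3127 x [-10.1  12.5] y [-15.1  17. ] zmax -68.0
  z -64 912 x [ 6.8 13.3] y [-23.5  24.6] zmax -60.0
  z -56 799 x [ 6.9 13.3] y [-23.3  25. ] zmax -52.0
  z -48 678 x [ 6.9 13.6] y [-22.3  24.3] zmax -44.0
  z -40 341 x [ 6.8 13.7] y [-16.1  17.7] zmax -36.0
  z -32 164 x [ 6.9 13.2] y [-10.2  12.3] zmax -28.1
  z -24 1637 x [ 4.1 21.5] y [-19.6  20.4] zmax -20.0
  z -16 260 x [ 9.4 22.2] y [-18.3  20.3] zmax -12.0
  z -8 185 x [ 9.9 22.2] y [-18.7  19.7] zmax -4.0
  z 0 246 x [ 9.2 22.2] y [-18.7  20. ] zmax 4.0
  z 8 59 x [10.1 22.1] y [-18.4  20.5] zmax 6.8
```

View pics/i.png

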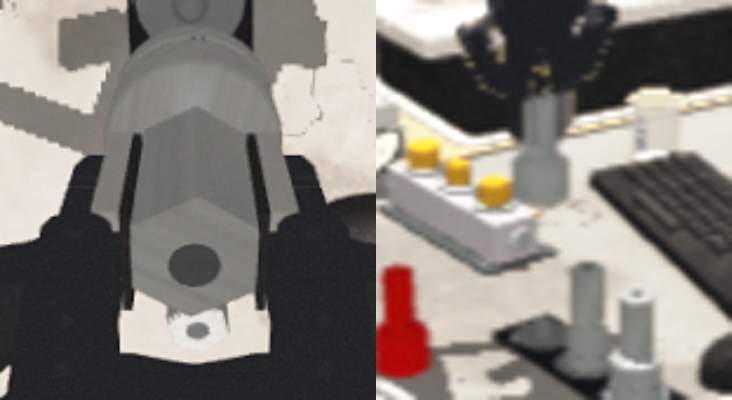

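>>> jog_arm(moves=[[[1.5, 1.5, 0.31, 0, 0, 0, 0], [1.5, 3, 0.61, 0, 0, 0, 0], [1.5, 3, 0.61, 0, 0, 0, 0], [1.5, 3, 0.61, 0, 0, 0, 0], [1.5, 3, 0.61, 0, 0, 0, 0], [1.5, 3, 0.61, 0, 0, 0, 0], [1.5, 3, 0.61, 0, 0, 0, 0], [1.5, 3, 0.61, 0, 0, 0, 0], [1.5, 3, 0.61, 0, 0, 0, 0], [1.5, 3, 0.61, 0, 0, 0, 0], [1.5, 1.5, 0.3, 0, 0, 0, 0], [1.5, 0, 0, 0, 0, 0, -0.105], [1.5, 0, 0, 0, 0, 0, -0.105], [1.5, 0, 0, 0, 0, 0, -0.105], [1.5, 0, 0, 0, 0, 0, -0.105], [1.5, 0, 0, 0, 0, 0, -0.105], [1.5, 0, 0, 0, 0, 0, 0], [1.5, 0, 0, 0, 0, 0, 0], [1.5, 0, 0, 0, 0, 0, 0], [1.5, 0, 0, 0, 0, 0, 0]]])

```text
time: 10.62
tool_pos: [0.5491, 0.2097, 0.1368]
tool_rot: [-0.0, 0.474, 0.88, -0.0]
contact_force: [-0.6, -0.4, -1.9]
gripper_width: 0.277
grasp_force: 58.9
```

Run:
```python
from fit import *
goto([.550,.2103,.085],np.radians(33.5))
b=grab_frame("top"); 
cv2.imwrite("pics/j.png",cv2.resize(b["color"][130:220,120:240],(800,600),interpolation=cv2.INTER_CUBIC))
P=pts(b); s=state()
# top-camera bias check: compare tool-free features earlier
q=P[(b["depth"]>0)&(np.hypot(P[...,0]-.55,P[...,1]-.21)<.05)&(P[...,2]>.06)]
print(len(q))
goto([.550,.2103,.085],np.radians(33.5))
```

```text
tcp [0.5491 0.2097 0.1368] tooly yaw 0.5823 F [-0.6 -0.4 -1.9] w 2.37 gf 58.9 j [ 0.24  0.01  1.76 -0.    1.38 -0.34] t 10.62
shift cm in present axes [-0.    0.12  5.18]
  rotvec [-0.001  -0.0002 -0.0024] then shift [-0.    0.11  5.18]
  rotvec [-3.0000e-04  1.6000e-03  3.1392e+00] then shift [ 0.   -0.11  5.18]
1545
tcp [0.5492 0.2098 0.137 ] tooly yaw 0.5827 F [ 0.9  0.4 -0.8] w 2.35 gf 58.9 j [ 0.24  0.01  1.76 -0.    1.38 -0.34] t 10.67
shift cm in present axes [-0.   0.1  5.2]
  rotvec [-0.0006 -0.0001 -0.002 ] then shift [-0.   0.1  5.2]
  rotvec [-2.0000e-04  9.0000e-04  3.1396e+00] then shift [ 0.  -0.1  5.2]
```

>>> jog_arm(moves=[[[1.5, 0, 0.1, 1.5, 0, 0, 0], [1.5, 0, 0, 2, 0, 0, 0], [1.5, 0, 0, 1, 0, 0, 0], [1.5, 0, 0, 0.7, 0, 0, 0], [1.5, 0, 0, 0, 0, 0, 0], [1.5, 0, 0, 0.2, 0, 0, 0], [1.5, 0, 0, 0.2, 0, 0, 0], [1.5, 0, 0, 0.2, 0, 0, 0], [1.5, 0, 0, 0, 0, 0, 0]]])

```text
time: 11.42
tool_pos: [0.5505, 0.2106, 0.0798]
tool_rot: [0.0, 0.474, 0.881, 0.0]
contact_force: [0.3, 0.3, -2.3]
gripper_width: 0.273
grasp_force: 58.9
```

>>> jog_arm(moves=[[[1.5, 0, 0, 0.2, 0, 0, 0], [1.5, 0, 0, 0.2, 0, 0, 0], [1.5, 0, 0, 0, 0, 0, 0]]])

```text
time: 11.67
tool_pos: [0.55, 0.2105, 0.0751]
tool_rot: [-0.0, 0.474, 0.881, -0.0]
contact_force: [-0.2, 0.0, -1.8]
gripper_width: 0.274
grasp_force: 59.0
```

>>> jog_arm(moves=[[[1.5, 0, 0, 0.2, 0, 0, 0], [1.5, 0, 0, 0.2, 0, 0, 0], [1.5, 0, 0, 0, 0, 0, 0]]])

```text
time: 11.92
tool_pos: [0.5499, 0.2104, 0.0708]
tool_rot: [-0.0, 0.474, 0.881, -0.0]
contact_force: [-0.7, 0.4, -1.0]
gripper_width: 0.277
grasp_force: 58.9
```

>>> jog_arm(moves=[[[1.5, 0, 0, 0.2, 0, 0, 0], [1.5, 0, 0, 0.2, 0, 0, 0], [1.5, 0, 0, 0.2, 0, 0, 0], [1.5, 0, 0, 0, 0, 0, 0], [1.5, 0, 0, 0, 0, 0, 0]]])

```text
time: 12.33
tool_pos: [0.5499, 0.2104, 0.065]
tool_rot: [-0.0, 0.474, 0.881, -0.0]
contact_force: [-1.1, -0.8, -1.6]
gripper_width: 0.275
grasp_force: 58.9
```

>>> jog_arm(moves=[[[1.5, 0, 0, 0.2, 0, 0, 0], [1.5, 0, 0, 0.2, 0, 0, 0], [1.5, 0, 0, 0, 0, 0, 0], [1.5, 0, 0, 0, 0, 0, 0]]])

```text
time: 12.67
tool_pos: [0.5501, 0.2104, 0.0614]
tool_rot: [-0.0, 0.474, 0.881, -0.0]
contact_force: [-3.1, -1.1, 1.4]
gripper_width: 0.276
grasp_force: 59.0
```

>>> jog_arm(moves=[[[1.5, 0, 0, 0.1, 0, 0, 0], [1.5, 0, 0, 0.1, 0, 0, 0], [1.5, 0, 0, 0, 0, 0, 0], [1.5, 0, 0, 0, 0, 0, 0]]])

```text
time: 13.0
tool_pos: [0.5503, 0.2105, 0.0613]
tool_rot: [-0.0, 0.474, 0.881, -0.0]
contact_force: [-6.6, -2.4, 9.6]
gripper_width: 0.273
grasp_force: 60.2
```

>>> jog_arm(moves=[[[1.5, 0, 0, 0, 0, 0, 0.05], [1.5, 0, 0, 0, 0, 0, 0.05], [1.5, 0, 0, 0, 0, 0, 0.05], [1.5, 0, 0, 0, 0, 0, 0.05], [1.5, 0, 0, 0, 0, 0, 0.05], [1.5, 0, 0, 0, 0, 0, 0.05], [1.5, 0, 0, 0, 0, 0, 0]]])

```text
time: 13.58
tool_pos: [0.5505, 0.2104, 0.0613]
tool_rot: [0.0, 0.6, 0.8, -0.0]
contact_force: [-6.4, -3.4, 8.8]
gripper_width: 0.276
grasp_force: 60.0
```

Run:
```python
from h import *
goto([.55,.2103,.0613]); print(state()["ft_torque"])
```

```text
tcp [0.5505 0.2104 0.0613] tooly yaw 0.2829 F [-6.4 -3.4  8.8] w 2.36 gf 60.0 j [ 0.24  0.09  1.81 -0.    1.25 -0.04] t 13.58
shift cm in present axes [ 0.   -0.05 -0.  ]
[-0.52113135  1.20111822  0.08090256]
```

>>> jog_arm(moves=[[[1.5, 0, 0, 0, 0, 0, 0.05], [1.5, 0, 0, 0, 0, 0, 0.05], [1.5, 0, 0, 0, 0, 0, 0.05], [1.5, 0, 0, 0, 0, 0, 0]]])

```text
time: 13.92
tool_pos: [0.5505, 0.2104, 0.0613]
tool_rot: [0.0, 0.659, 0.752, -0.0]
contact_force: [-5.2, -2.3, 9.3]
gripper_width: 0.274
grasp_force: 60.0
```

Run:
```python
from h import *
goto([.55,.2103,.0613]); print(state()["ft_torque"])
```

```text
tcp [0.5505 0.2104 0.0613] tooly yaw 0.1328 F [-5.2 -2.3  9.3] w 2.34 gf 60.0 j [ 0.24  0.09  1.81 -0.    1.25  0.11] t 13.92
shift cm in present axes [-0.   -0.05 -0.  ]
[-0.5075114   1.20300145  0.03387273]
```

>>> jog_arm(moves=[[[1.5, 0, 0, 0, 0, 0, 0.05], [1.5, 0, 0, 0, 0, 0, 0.05], [1.5, 0, 0, 0, 0, 0, 0]]])

```text
time: 14.17
tool_pos: [0.5505, 0.2104, 0.0613]
tool_rot: [0.0, 0.695, 0.719, -0.0]
contact_force: [-6.2, -1.3, 8.3]
gripper_width: 0.278
grasp_force: 59.6
```

Run:
```python
from h import *
goto([.55,.2103,.0613]); print(state()["ft_torque"])
```

```text
tcp [0.5505 0.2104 0.0613] tooly yaw 0.0338 F [-6.2 -1.3  8.3] w 2.37 gf 59.6 j [ 0.24  0.09  1.81 -0.    1.25  0.21] t 14.17
shift cm in present axes [-0.01 -0.05 -0.  ]
[-0.54077732  1.18331788  0.35070289]
```

>>> jog_arm(moves=[[[1.5, 0, 0, 0, 0, 0, 0.05], [1.5, 0, 0, 0, 0, 0, 0]]])

```text
time: 14.33
tool_pos: [0.5503, 0.2098, 0.0612]
tool_rot: [0.001, 0.713, 0.701, -0.001]
contact_force: [-6.8, -4.4, 9.3]
gripper_width: 0.273
grasp_force: 58.8
```

Run:
```python
from h import *
goto([.55,.2103,.0613]); print(state()["ft_torque"])
```

```text
tcp [0.5503 0.2098 0.0612] tooly yaw -0.0165 F [-6.8 -4.4  9.3] w 2.33 gf 58.8 j [ 0.24  0.09  1.81 -0.    1.25  0.26] t 14.33
shift cm in present axes [ 0.05 -0.03 -0.01]
[-0.8249576   1.25936731  0.15525157]
```

>>> jog_arm(moves=[[[1.5, 0, 0, 0, 0, 0, 0.05], [1.5, 0, 0, 0, 0, 0, 0]]])

```text
time: 14.5
tool_pos: [0.5502, 0.2095, 0.0612]
tool_rot: [0.001, 0.73, 0.684, -0.001]
contact_force: [-6.2, -5.4, 9.4]
gripper_width: 0.266
grasp_force: 58.8
```

Run:
```python
from h import *
goto([.55,.2103,.0613]); print(state()["ft_torque"])
```

```text
tcp [0.5502 0.2095 0.0612] tooly yaw -0.0648 F [-6.2 -5.4  9.4] w 2.27 gf 58.8 j [ 0.24  0.09  1.81 -0.    1.25  0.3 ] t 14.5
shift cm in present axes [ 0.08 -0.03 -0.01]
[-0.98718973  1.32496397  0.70432305]
```

>>> jog_arm(moves=[[[1.5, 0, 0, 0, 0, 0, 0.04], [1.5, 0, 0, 0, 0, 0, 0], [1.5, 0, 0, 0, 0, 0, 0]]])

```text
time: 14.75
tool_pos: [0.5504, 0.2098, 0.0612]
tool_rot: [0.001, 0.743, 0.67, -0.001]
contact_force: [-5.4, -4.8, 8.7]
gripper_width: 0.274
grasp_force: 62.0
```

Run:
```python
from h import *
w=grab_frame("wrist")
for i in range(4):
    goto([.55,.2103,.0613]); print(state()["ft_torque"]); grab_frame("top")
cv2.imwrite("pics/k.png",cv2.resize(w["color"][150:330,150:350],(666,600)))
```

```text
tcp [0.5503 0.2099 0.0612] tooly yaw -0.103 F [-6.7 -4.   8.4] w 2.31 gf 62.0 j [ 0.24  0.09  1.81 -0.    1.25  0.34] t 14.8
shift cm in present axes [ 0.04 -0.04 -0.01]
[-0.80782963  1.16760504  0.85061151]
tcp [0.5504 0.2099 0.0612] tooly yaw -0.103 F [-6.2 -3.8  8.7] w 2.3 gf 62.0 j [ 0.24  0.09  1.81 -0.    1.25  0.34] t 14.85
shift cm in present axes [ 0.04 -0.04 -0.01]
[-0.75020613  1.18911528  0.82691733]
tcp [0.5504 0.2099 0.0612] tooly yaw -0.103 F [-6.4 -3.7  8. ] w 2.33 gf 62.0 j [ 0.24  0.09  1.81 -0.    1.25  0.34] t 14.9
shift cm in present axes [ 0.04 -0.04 -0.01]
[-0.77217314  1.22079012  0.8887886 ]
tcp [0.5504 0.2099 0.0612] tooly yaw -0.103 F [-6.5 -4.2  8.3] w 2.33 gf 62.0 j [ 0.24  0.09  1.81 -0.    1.25  0.34] t 14.95
shift cm in present axes [ 0.04 -0.04 -0.01]
[-0.77007007  1.18954269  0.89237547]
```

View pics/k.png

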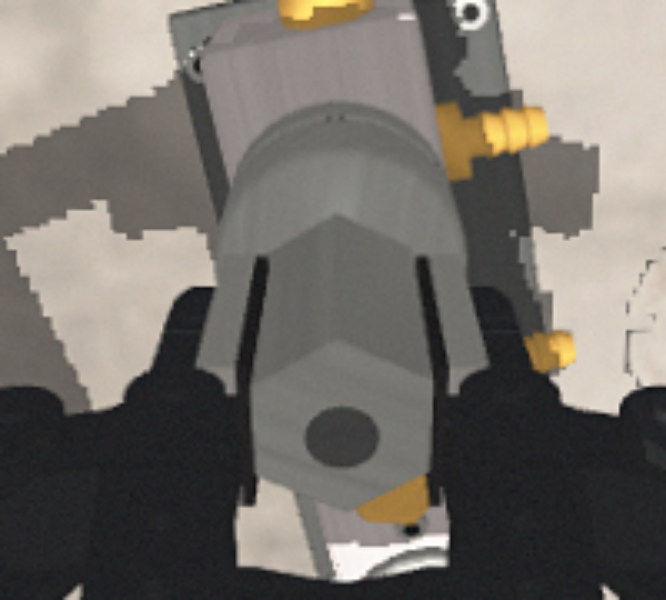

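```bash
cat > rel.py <<'E'
from fit import *
def rel(f,p,R,n):
    y=np.degrees(np.arctan2(R[1,1],R[0,1])); zt=p[2]+.0742
    m=hmask(f,p[0]-.025,p[0]+.025,p[1]-.025,p[1]+.025,zt,zt-.004,zt+.004,5000)
    b=fithex(m,p[0]-.025,p[1]+.025,5000,p[:2],np.array([23,24,25])/1e3)
    print(n,"IoU",b[0].round(3),"head rel deg",((b[3]-y+30)%60-30).round(2),b[4])
E
python3 - <<'E'
from rel import *
import pickle
w,a,s=pickle.load(open("held.pkl","rb")); q=s["tool_rot"]; rel(w,s["tool_pos"],Ro.from_quat([*q[1:],q[0]]).as_matrix(),"held")
w=grab_frame("wrist"); s=state(); rel(w,s["tool_pos"],toolR(),"now"); print(s["ft_torque"])
E
```

```text
held IoU -0.749 head rel deg -1.0 0.025
now IoU -0.767 head rel deg 0.86 0.025
[-0.75085787  1.19920148  0.86760035]
```

>>> jog_arm(moves=[[[1.5, 0, 0, 0, 0, 0, 0.03], [1.5, 0, 0, 0, 0, 0, 0], [1.5, 0, 0, 0, 0, 0, 0]]])

```text
time: 15.3
tool_pos: [0.5504, 0.2098, 0.0612]
tool_rot: [0.001, 0.752, 0.66, -0.001]
contact_force: [-6.6, -4.9, 8.9]
gripper_width: 0.272
grasp_force: 66.6
```

Run:
```python
from rel import *
w=grab_frame("wrist"); s=state(); rel(w,s["tool_pos"],toolR(),"now"); print(s["ft_torque"]); goto([.55,.2103,.0613])
```

```text
now IoU -0.76 head rel deg 1.16 0.025
[-0.80899362  1.23199025  1.65579574]
tcp [0.5504 0.2098 0.0612] tooly yaw -0.1304 F [-5.4 -3.6  8.7] w 2.3 gf 66.6 j [ 0.24  0.09  1.81 -0.    1.25  0.37] t 15.35
shift cm in present axes [ 0.04 -0.04 -0.01]
```

```bash
python3 -c "
from plant import *
print(job_done())"
```

```text
the job is handed in; nothing more can be done
None
```

I seated the large socket fully on the nut beside the gauge and turned it clockwise about 0.7 rad to its hard stop (about 1.7 N m), then handed the job in still holding it there. I picked that socket by measuring the nut and sockets in the camera images, so I never tried the other two. The verdict was not shown.

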